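Build up a drive spindle with gauged spacers

ROBOT

A 6-joint arm with a two-finger parallel gripper is mounted at the origin on a cart in front of the work surface, level with it; the furniture and walls round the work are solid. World frame = base frame: x ahead of the robot, y to its left, z up, the work surface at z = 0. Lengths are in m, angles in degrees, forces in N, time in s.
With the tool pointing down it reaches from about 0.3 to 0.75 m from the base axis. Payload 8.5 kg.
Tool frame: the origin (TCP) lies between the finger pads; the fingertips stand 25 mm ahead of it and the grasp point (between the pads) lies 6 mm ahead of it; x points along the fingers, y is the direction in which the jaws open and shut, and the axes are right-handed (so a half turn about x gives the same grasp; the last joint's range is limited). The gripper opens to 85 mm and grips with 20 to 120 N. Pads are 22 mm wide; open, the fingers measure 114 mm over their backs; the gripper's body (76 mm by 85 mm) begins 54 mm behind the grasp point. The pads swing forward as they close: fully open they stand 13 mm farther back than shut.
Start: joints at [-77.538, 21.807, 74.336, -0, 83.858, -12.336], TCP at [0.231, -0.499, 0.23] pointing down, gripper open.
Joint ranges: [-178.18, 178.18], [-50.72, 133.34], [12.68, 142.11], [-81.47, 261.47], [9.98, 163.14], [-165.26, 165.26]. Speed limits (degrees/s): [136.94, 136.94, 180, 180, 180, 180].

INTERFACE

Orientations are given as a 3x3 rotation matrix whose columns are the frame's x, y, z axes.
In Python, from rig import sensors, get_image, workorder gives the robot as it stands.
- The arm moves only by the tool arm_command, never from a script. Its argument "plan" is a list that holds one entry, the list of rows, each a list of 6 numbers: the shift along the tool's x, y, z in units of 25 mm (1.0 is 25 mm), then the turn, a rotation vector about the tool's x, y, z in units of 6 degrees (1.0 is 6 degrees). In form: [[[dx, dy, dz, ax, ay, az], ...]]. A call has 1 to 10 rows; each row is the pose to reach, as a shift and turn from the pose commanded when the call began, along the tool's axes at that moment; what a row does not reach only later rows make up. A row lasts 1/10 s, in which the tool goes at most 50 mm and 8.59 degrees, less where a joint would pass 70% of its speed; a pose out of reach is approached as far as the arm can. A call with a gripper value outside its range is refused whole. "jaw" is the closure, from 0 (fully open) to 1 (shut), set as the call begins (left out, the last holds). The fingers move at their own pace and stop on an object; "newtons" is the grip in N (left out, the last holds). Time passes only in rows, so rows that repeat a pose let the fingers close. It gives the time, the measured TCP pose, the force and the opening at its end, in the units of the state.
- sensors.observe(): the state, without advancing time (a new reading comes with each control period).
- get_image(name): name is "side" or "top" or "wrist"; returns a dict with "img" (420x560x3 uint8, red, green, blue), "fx", "fy", "cx", "cy" (pixels), "dist" ([k1, k2, p1, p2, k3] as OpenCV has them; the pictures are not rectified), "T" (4x4, takes a point from camera to world coordinates). Camera axes: x right, y up, looking along -z (the intrinsics and any distortion apply to the point x, -y, -z); pixel columns grow to the right and rows downward; lengths in m; the calibration is good to about 2 mm. A picture is of the moment at which its call begins. There is no depth.
- workorder.close_job(): hands the job in, once; it reports no verdict.
The state is a dict: "time_s": time; "q": joint angles; "qvel": joint speeds; "joint_efforts": joint torques, N m; "position": TCP position; "tool_rot": TCP orientation; "ft_force": force on the tool from outside, world axes, zero at the start; "wrist_torque": the same for the moment, N m; "grip_width": finger opening in m.
Only numpy, scipy, OpenCV 4.12 (cv2) and the standard library are available. Lean on these libraries where they do the work, as an engineer would, in place of code of your own. Each camera call takes 0.05 s, during which the arm holds its last target. There are 200 camera calls.

TASK

Build up the drive spindle: first seat the flanged hub fully on the stand's spindle, then put on the hub, flat on the flange and on each other, every spacer ring that passes the stepped gauge (it slides down past the step), and last of all slip the clamp cap over the hub's tube so that it rests on the spacers. A spacer that stops on the gauge's step is a reject: lay it flat in the steel tray. Do not knock over the glass flask or beaker.

Things in the scene. Friction and masses are not known exactly. Their poses are not given: they have to be found in the camera images.
- stand: drive stand, fixed: grey 100 x 100 x 22 mm block with a round 64 mm steel seat on top (top at 25 mm) and in its middle a short upright spindle, 18 mm diameter, rising 30 mm above the seat, with a chamfered tip. Origin: centre of its underside, z up
- seat (a point): centre of the stand's seat, at the foot of the spindle, 25 mm above the worktop; the hub's underside rests here
- hub: loose flanged hub, aluminium: round flange 90 mm diameter and 8 mm thick with an upright tube in its middle, 30 mm outside and 22 mm inside diameter, top at 69 mm, open right through. The tube fits over the spindle, and good spacers (34 mm bore) slide down the tube onto the flange. Origin: centre of the flange's underside, z up along the tube
- cap: loose clamp cap, grey plastic: rim 60 mm diameter and 10 mm high, above it a round ribbed grip 45 mm diameter, total height 46 mm, with a blind bore from below, 34 mm diameter and 38 mm deep, that slips over the hub's tube until the rim rests on the topmost spacer. Origin: centre of its underside, z up
- gauge: stepped fit gauge, fixed: round aluminium foot 72 mm diameter and 15 mm high with an upright steel pin: 30 mm diameter from 15 to 37 mm above the worktop, then a sharp step to a pilot of 24 mm diameter up to 52 mm with a chamfered tip. A good spacer goes down over the step to the foot (underside at 15 mm); a tight one stops on the step (underside at 37 mm). Origin: centre of the underside, z up
- tray: reject tray, fixed: open steel tray 110 (its x) x 130 (its y) x 22 mm high, walls and floor 4 mm thick. Origin: centre of its underside, z up
- spacer_1: spacer ring, plain steel, 60 mm outside diameter, 14 mm thick, lying flat; its bore is either 34 mm (good) or 28 mm (tight), which is not told: find out by trying it on the gauge, or by looking. Three or four of the five spacers are present, the others absent. Origin: centre of its underside, z up
- spacer_2: spacer ring, plain steel, 60 mm outside diameter, 14 mm thick, lying flat; its bore is either 34 mm (good) or 28 mm (tight), which is not told: find out by trying it on the gauge, or by looking. Three or four of the five spacers are present, the others absent. Origin: centre of its underside, z up
- spacer_3: spacer ring, plain steel, 60 mm outside diameter, 14 mm thick, lying flat; its bore is either 34 mm (good) or 28 mm (tight), which is not told: find out by trying it on the gauge, or by looking. Three or four of the five spacers are present, the others absent. Origin: centre of its underside, z up
- spacer_4: spacer ring, plain steel, 60 mm outside diameter, 14 mm thick, lying flat; its bore is either 34 mm (good) or 28 mm (tight), which is not told: find out by trying it on the gauge, or by looking. Three or four of the five spacers are present, the others absent. Origin: centre of its underside, z up
- spacer_5: spacer ring, plain steel, 60 mm outside diameter, 14 mm thick, lying flat; its bore is either 34 mm (good) or 28 mm (tight), which is not told: find out by trying it on the gauge, or by looking. Three or four of the five spacers are present, the others absent. Origin: centre of its underside, z up
- flask: bystander: small conical glass flask, 63 mm wide, 106 mm high, standing upright. Origin: centre of its underside, z up
- beaker: bystander: glass beaker, 72 mm wide, 93 mm high, standing upright. Origin: centre of its underside, z up
Things that resemble listed ones, but are neither listed nor needed, are in the scene too. Leave any blue, green or purple look-alike of the hub alone.

How it is judged (in metres and radians):
On the way, in this order (a step that is already met when the one before it is completed fails the run):
1. the hub is seated on the stand's spindle (horizontal distance between hub and seat below 0.005 m and z of hub in the frame of seat below 0.004 m and angle between hub's own z axis and vertical below 0.06 rad), for 0.2 s.
2. every good spacer present is on the hub, flat, with the hub still seated (all of step 1 and horizontal distance between each of spacer_1, spacer_3, spacer_4 and hub below 0.006 m and z of spacer_1 in the frame of hub between 0.004 and 0.041 m and angle between each of spacer_1, spacer_3, spacer_4's own z axis and vertical below 0.1 rad and z of spacer_3 in the frame of hub between 0.004 and 0.041 m and z of spacer_4 in the frame of hub between 0.004 and 0.041 m), for 0.2 s.
3. the clamp cap is down on the spacers (all of step 2 and horizontal distance between cap and hub below 0.006 m and z of cap in the frame of hub between 0.031 and 0.056 m and angle between cap's own z axis and vertical below 0.1 rad and linear speed of cap below 0.02 m/s), for 0.2 s.
At the end, for the whole second after the job is handed in: Hub seated upright on the stand (5 mm sideways, 4 mm height); each good spacer flat round its tube (centred to 6 mm, underside under 41 mm above the hub's); cap upright over the tube (6 mm), underside 31 to 56 mm above the hub's; tight spacer flat on the tray floor; all at rest (all of step 3 and linear speed of each of spacer_2, spacer_5 below 0.02 m/s and x of spacer_2 in the frame of tray between -0.04 and 0.04 m and y of spacer_2 in the frame of tray between -0.05 and 0.05 m and z of each of spacer_2, spacer_5 in the frame of tray below 0.012 m and angle between each of spacer_2, spacer_5's own z axis and vertical below 0.15 rad and x of spacer_5 in the frame of tray between -0.04 and 0.04 m and y of spacer_5 in the frame of tray between -0.05 and 0.05 m); the robot touches nothing.
It fails at once if the glass flask or beaker is knocked over (angle between any of flask, beaker's own z axis and vertical above 0.6 rad).
Of spacer_1, spacer_3, spacer_4 only 2 to 3 are there at a start; the rules pass over those that are not, and their reading is None.
Of spacer_2, spacer_5 only 1 to 1 are there at a start; the rules pass over those that are not, and their reading is None.
At some moment in a run one of spacer_1, spacer_2, spacer_3, spacer_4, spacer_5, cap may be knocked a few centimetres aside while the robot is not near it.
Once in a run the grip may slacken for a moment while it holds something.
It also fails if it takes over 210 s, if anything falls off the work surface, if the arm or the gripper's body presses on something with over 40 N, if the wrist force passes 120 N, or if a joint passes its speed limit or range.

## Working session

There is one attempt and no reset: what is moved stays moved. The work goes in short steps, Python scripts to look and compute and a tool call to move; the robot and the scene stay as the last step left them, time stands still between calls to the robot, and variables do not carry over. Pictures are saved under pics/ and viewed, about 12 in all and at most 16, crops included, and the job is handed in when it is done.

Besides the shell and the picture viewer there is one more tool, called after "Call:" as name(argument=value, ...), one argument or row to a line, values as JSON. arm_command: Moves the arm, as the interface text tells. Its arguments: {"type":"object","properties":{"plan":{"type":"array","items":{"type":"array","items":{"type":"array","items":{"type":"number"}}}},"jaw":{"type":"number"},"newtons":{"type":"number"}},"required":["plan"]}

```bash
ls; mkdir -p pics
cat > h.py <<'E'
import numpy as np, cv2
from rig import sensors, get_image, workorder
def ray(im,u,v):
    K=np.array([[im['fx'],0,im['cx']],[0,im['fy'],im['cy']],[0,0,1.]])
    p=cv2.undistortPoints(np.array([[[u,v]]],float),K,np.array(im['dist'],float))[0,0]
    T=np.array(im['T']); d=T[:3,:3]@np.array([p[0],-p[1],-1.]); return T[:3,3],d
def onz(im,u,v,z):
    o,d=ray(im,u,v); return (o+d*(z-o[2])/d[2])[:2]
def proj(im,P):
    T=np.linalg.inv(np.array(im['T'])); c=T[:3,:3]@np.array(P,float)+T[:3,3]
    K=np.array([[im['fx'],0,im['cx']],[0,im['fy'],im['cy']],[0,0,1.]])
    q,_=cv2.projectPoints(np.array([[c[0],-c[1],-c[2]]]),np.zeros(3),np.zeros(3),K,np.array(im['dist'],float)); return q[0,0]
def save(im,n,crop=None,s=1):
    a=im['img'][:,:,::-1]
    if crop: u0,v0,u1,v1=crop; a=a[v0:v1,u0:u1]
    a=cv2.resize(a,None,fx=s,fy=s,interpolation=cv2.INTER_CUBIC); cv2.imwrite('pics/'+n+'.png',a)
def delta(P,yaw=None):
    s=sensors.observe(); R=np.array(s['tool_rot']); return np.round(R.T@(np.array(P)-s['position'])/.025,3)
E
python3 - <<'E'
from h import *
s=sensors.observe()
for k,v in s.items(): print(k,np.round(v,3).tolist())
a=[get_image(n) for n in('top','side')]
for x in a: print(np.round(x['T'],3).tolist(),x['fx'],x['dist'])
save(a[0],'top0',s=1.42)
save(a[1],'side0',s=1.42)
E
```

```text
pics
time_s 0.0
q [-77.541, 21.841, 74.386, 0.0, 83.855, -12.336]
qvel [0.01, 0.048, -0.051, 0.008, 0.051, -0.06]
joint_efforts [-0.001, -44.846, -23.128, -0.0, 0.005, 0.0]
position [0.231, -0.499, 0.23]
tool_rot [[-0.0, 0.419, -0.908], [0.001, -0.908, -0.419], [-1.0, -0.001, -0.0]]
ft_force [-0.775, -0.111, -0.415]
wrist_torque [0.032, 0.003, -0.041]
grip_width 0.085
[[0.004, 0.993, -0.114, 0.381], [-1.0, 0.006, 0.017, -0.058], [0.018, 0.114, 0.993, 1.357], [0.0, 0.0, 0.0, 1.0]] 440.78124896422275 [-0.09032983  0.          0.          0.          0.        ]
[[-0.927, 0.237, -0.29, 0.198], [-0.375, -0.605, 0.702, 0.788], [-0.009, 0.76, 0.65, 0.862], [0.0, 0.0, 0.0, 1.0]] 383.79366595999153 [-0.10643813  0.          0.          0.          0.        ]
```

View pics/top0.png

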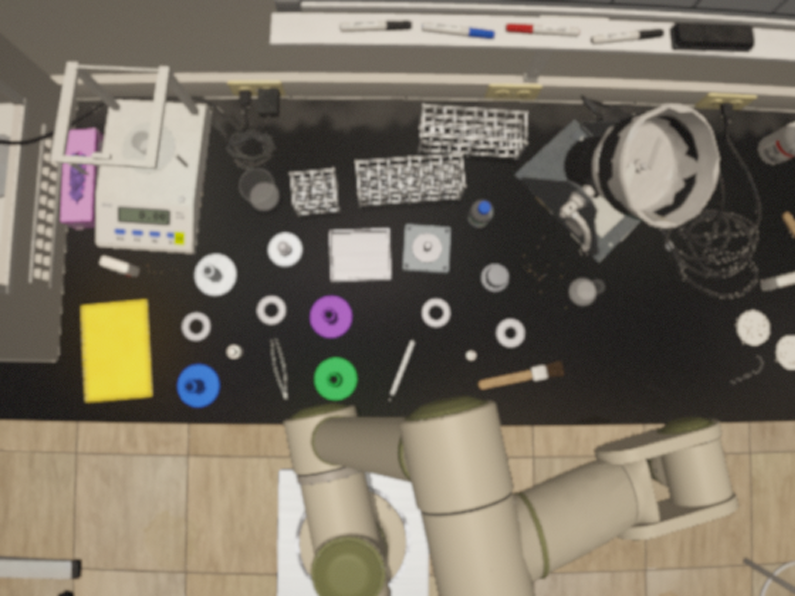

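View pics/side0.png

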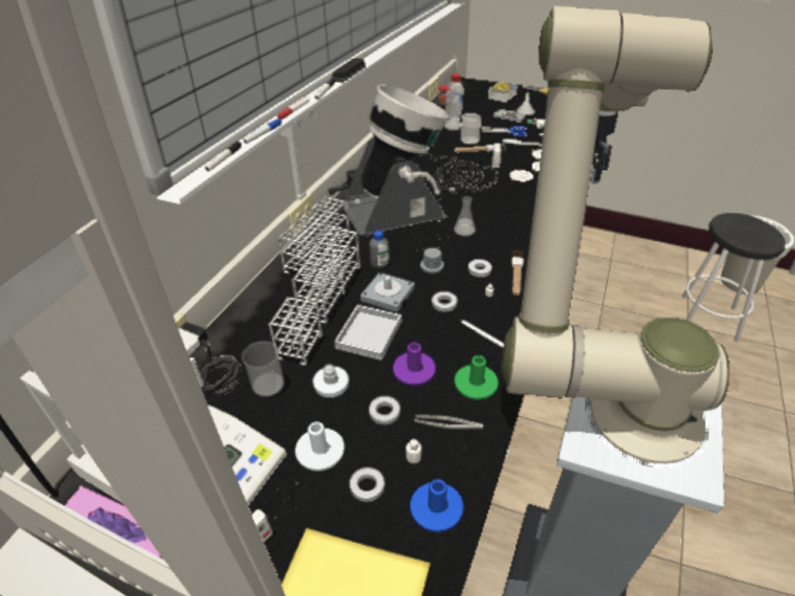

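The top view (zoomed 1.42×) shows:
- **Build parts:** white hub (215,274), gauge (285,249), tray (360,254), stand (427,248) and cap (494,277).
- **Four spacers:** (196,326), (271,309), (436,312) and (511,332).
- **Glass:** flask (584,291) and beaker (260,190).

Next I'll measure these positions.

Run:
```python
from h import *
im=get_image('top'); sd=get_image('side')
g=im['img'].min(2)
_,m=cv2.threshold(g,0,255,cv2.THRESH_BINARY); 
m=(g>95).astype('uint8')
n,l,st,ce=cv2.connectedComponentsWithStats(m)
for nm,u,v,z in[('hub',215,274,.008),('gauge',285,249,.015),('tray',360,254,.022),('stand',427,248,.022),('cap',494,277,.03),('sA',196,326,.014),('sB',271,309,.014),('sC',436,312,.014),('sD',511,332,.014),('flask',584,291,.03),('beaker',260,190,.05)]:
    u/=1.42;v/=1.42
    best=min(range(1,n),key=lambda i:np.hypot(*(ce[i]-(u,v)))+ (1e3 if st[i,4]<60 else 0))
    x0,y0,w,h,a=st[best]
    c=(x0+(w-1)/2,y0+(h-1)/2)
    print(nm,np.round(onz(im,u,v,z),3),np.round(onz(im,*c,z),3),w,h,a)
# dark fraction in spacers
for nm,u,v in[('sA',196,326),('sB',271,309),('sC',436,312),('sD',511,332)]:
    u=int(u/1.42);v=int(v/1.42); p=g[v-14:v+15,u-14:u+15].astype(float); print(nm,'bright sum',p.sum()); 
    k=(p<100).astype('uint8');nn,ll,ss,cc=cv2.connectedComponentsWithStats(k); print(ss[ll[14,14]] if k[14,14] else None)
w=get_image('wrist'); print(np.round(w['T'],3).tolist(),w['fx'],w['fy'],w['cx'],w['cy'],w['dist'])
save(w,'w0',s=1)
```

```text
hub [0.567 0.306] [0.567 0.308] 31 31 753
gauge [0.622 0.153] [0.623 0.154] 26 25 510
tray [ 0.611 -0.01 ] [ 0.61  -0.009] 45 39 1655
stand [ 0.625 -0.155] [ 0.626 -0.153] 35 34 1078
cap [ 0.562 -0.299] [ 0.562 -0.299] 19 19 295
sA [0.453 0.342] [0.453 0.342] 21 22 283
sB [0.491 0.18 ] [0.49  0.181] 22 21 299
sC [ 0.487 -0.175] [ 0.486 -0.175] 21 21 287
sD [ 0.444 -0.337] [ 0.444 -0.335] 21 21 312
flask [ 0.532 -0.495] [ 0.531 -0.491] 19 18 258
beaker [0.744 0.205] [0.733 0.197] 18 18 265
sA bright sum 70829.0
[10 10  9 10 65]
sB bright sum 75518.0
[11 11  9  9 61]
sC bright sum 72687.0
[10 11  9  9 63]
sD bright sum 74036.0
[11 12  7  7 38]
[[0.42, 0.865, 0.275, 0.302], [-0.908, 0.4, 0.127, -0.467], [-0.0, -0.302, 0.953, 0.372], [0.0, 0.0, 0.0, 1.0]] 342.1108290802609 342.1108290802609 284.1258289826944 211.33536992832734 [-0.08609881  0.          0.          0.          0.        ]
```

Call:
arm_command(
  plan=[
    [[0,0,0,1.4,0,0],[0,0,0,2.8,0,0],[0,0,0,4.13,0,0],[0,0,0,4.13,0,0]],
  ],
)

```text
time_s: 0.65
position: [0.2307, -0.4992, 0.23]
tool_rot: [[-0.0, -0.001, -1.0], [0.0, -1.0, 0.001], [-1.0, -0.0, 0.0]]
ft_force: [0.7, 0.1, -0.0]
grip_width: 0.0854
```

Call:
arm_command(
  plan=[
    [[0,-2,-1,0,0,0],[0,-4,-2,0,0,0],[0,-6,-3,0,0,0],[0,-8,-4,0,0,0],[0,-10,-5,0,0,0],[0,-12,-6,0,0,0],[0,-13.5,-7,0,0,0],[0,-15,-8,0,0,0],[0,-16,-8,0,0,0],[0,-16,-8,0,0,0]],
  ],
)

```text
time_s: 1.65
position: [0.4313, -0.0945, 0.2302]
tool_rot: [[0.0, 0.011, -1.0], [0.001, -1.0, -0.011], [-1.0, -0.001, -0.0]]
ft_force: [-0.4, 0.2, 0.0]
grip_width: 0.0855
```

Call:
arm_command(
  plan=[
    [[0,-2,-1,0,0,0],[0,-4,-2,0,0,0],[0,-6,-3,0,0,0],[0,-8,-4,0,0,0],[0,-10,-5,0,0,0],[0,-12,-5.3,0,0,0],[0,-13.5,-5.3,0,0,0],[0,-15,-5.3,0,0,0],[0,-16.3,-5.3,0,0,0],[0,-16.3,-5.3,0,0,0]],
  ],
)

```text
time_s: 2.65
position: [0.5624, 0.3117, 0.2293]
tool_rot: [[-0.001, 0.008, -1.0], [0.001, -1.0, -0.008], [-1.0, -0.001, 0.001]]
ft_force: [0.2, -0.8, -0.6]
grip_width: 0.0856
```

Run:
```python
from h import *
s=sensors.observe()
for k in('time_s','q','position','tool_rot','ft_force'): print(k,np.round(s[k],4).tolist())
w=get_image('wrist'); save(w,'w1'); np.save('T.npy',w['T'])
print(np.round(w['T'],3).tolist())
print(proj(w,[.567,.308,.069]),proj(w,[.567,.308,0.008]),proj(w,np.array(s['position'])+[0,0,-.025]))
```

```text
time_s 2.65
q [18.4541, 31.5038, 58.0157, 0.0411, 90.5103, 107.9873]
position [0.5624, 0.3117, 0.2293]
tool_rot [[-0.0007, 0.0082, -1.0], [0.0005, -1.0, -0.0082], [-1.0, -0.0005, 0.0007]]
ft_force [0.1532, -0.8235, -0.5569]
[[0.008, 0.953, 0.303, 0.641], [-1.0, 0.008, 0.003, 0.312], [-0.0, -0.303, 0.953, 0.371], [0.0, 0.0, 0.0, 1.0]]
[288.22902925 187.65240944] [287.58040125 174.26355701] [284.0144616  255.79857836]
```

View pics/w1.png

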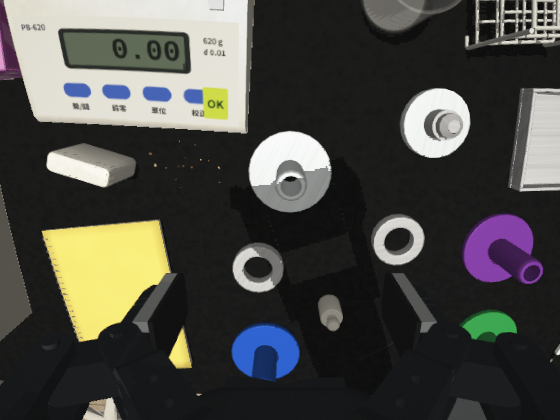

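The wrist view matches predictions: the hub flange is at (290,172) with its tube top at (291,186), sA is at (258,267), sB at (398,240) and the gauge at (435,123). I'll refine these.

```bash
cat >> h.py <<'E'
def blob(im,P,thr=90,mx=1e9):
    "bright component nearest the projection of P: outer ellipse on plane z=P[2], plus hole diameter"
    g=cv2.GaussianBlur(im['img'],(3,3),0).min(2); m=(g>thr).astype('uint8')
    u,v=proj(im,P); cs,hr=cv2.findContours(m,cv2.RETR_CCOMP,cv2.CHAIN_APPROX_NONE)
    b=[(np.hypot(*(np.array(cv2.minEnclosingCircle(c)[0])-(u,v))),i) for i,c in enumerate(cs) if hr[0][i][3]<0 and cv2.contourArea(c)>250]
    d,i=min(b); c=cv2.convexHull(cs[i])[:,0]
    w=np.array([onz(im,*p,P[2]) for p in c.astype(float)],np.float32)
    (x,y),r=cv2.minEnclosingCircle(w); out=dict(c=np.round((x,y),4),dia=round(2*r,4),area=cv2.contourArea(w))
    h=[k for k in range(len(cs)) if hr[0][k][3]==i and cv2.contourArea(cs[k])>20]
    out['holes']=[(np.round(np.mean([onz(im,*p,P[2]) for p in cs[k][:,0].astype(float)],0),4).tolist(), round(2*np.sqrt(cv2.contourArea(np.array([onz(im,*p,P[2]) for p in cs[k][:,0].astype(float)],np.float32))/np.pi),4)) for k in h]
    return out
E
python3 - <<'E'
from h import *
w=get_image('wrist')
for n,P in dict(hub=[.567,.308,.008],gauge=[.623,.154,.015],sA=[.453,.342,.014],sB=[.49,.181,.014]).items(): print(n,blob(w,P))
# tube top from brightness
u,v=map(int,proj(w,[.567,.308,.069])); g=w['img'][v-16:v+17,u-16:u+17].min(2)
g=w['img'][v-24:v+25,u-24:u+25]; cv2.imwrite('pics/hubc.png',cv2.resize(g[:,:,::-1],None,fx=10,fy=10)); print(u,v)
E
```

```text
hub {'c': array([0.5695, 0.3059]), 'dia': 0.0897, 'area': 0.006154731976126371, 'holes': [([0.5618, 0.3054], np.float64(0.0102))]}
gauge {'c': array([0.6238, 0.1556]), 'dia': 0.0741, 'area': 0.004102976663393765, 'holes': [([0.621, 0.1527], np.float64(0.0081)), ([0.622, 0.1618], np.float64(0.0142))]}
sA {'c': array([0.4566, 0.3423]), 'dia': 0.0616, 'area': 0.0027424156589361814, 'holes': [([0.4574, 0.3413], np.float64(0.0328))]}
sB {'c': array([0.4931, 0.1822]), 'dia': 0.063, 'area': 0.002843177282985554, 'holes': [([0.4934, 0.1813], np.float64(0.0322))]}
285 187
```

View pics/hubc.png

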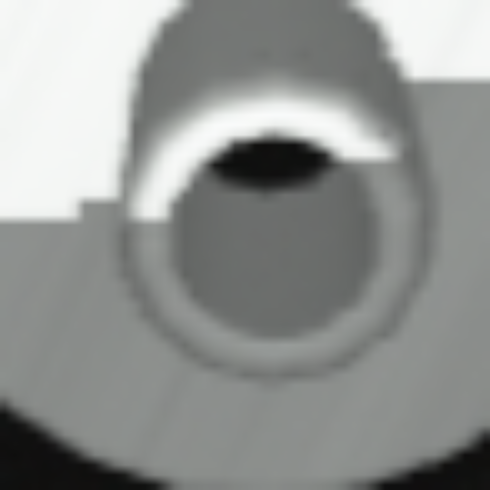

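Run:
```python
from h import *
s=sensors.observe(); print(s['time_s'],np.round(s['position'],4),delta([.5695,.3057,.056]),np.round(s['tool_rot'],4).tolist())
```

```text
2.75 [0.563  0.3081 0.2297] [ 6.947  0.093 -0.261] [[-0.0005, 0.0035, -1.0], [-0.0006, -1.0, -0.0035], [-1.0, 0.0006, 0.0005]]
```

Call:
arm_command(
  plan=[
    [[0,0.08,-0.26,0,0,0],[1.5,0.08,-0.26,0,0,0],[3,0.08,-0.26,0,0,0],[4.5,0.08,-0.26,0,0,0],[5.5,0.08,-0.26,0,0,0],[6.3,0.08,-0.26,0,0,0],[6.9,0.08,-0.26,0,0,0],[6.9,0.08,-0.26,0,0,0],[6.9,0.08,-0.26,0,0,0]],
  ],
)

```text
time_s: 3.65
position: [0.5703, 0.3052, 0.0583]
tool_rot: [[0.001, -0.001, -1.0], [0.0, -1.0, 0.001], [-1.0, -0.0, -0.001]]
ft_force: [-0.5, -0.4, 0.4]
grip_width: 0.0854
```

Call:
arm_command(
  plan=[
    [[0,0,0,0,0,0],[0,0,0,0,0,0],[0,0,0,0,0,0],[0,0,0,0,0,0],[0,0,0,0,0,0],[0,0,0,0,0,0],[0,0,0,0,0,0],[0,0,0,0,0,0]],
  ],
  jaw=1,
  newtons=60,
)

```text
time_s: 4.45
position: [0.5696, 0.3063, 0.0585]
tool_rot: [[0.001, 0.001, -1.0], [-0.0, -1.0, -0.001], [-1.0, 0.0, -0.001]]
ft_force: [-1.5, -0.6, 4.9]
grip_width: 0.026
```

Call:
arm_command(
  plan=[
    [[-0.5,0,0,0,0,0],[-1.5,0,0,0,0,0],[-2.5,0,0,0,0,0],[-3.5,0,0,0,0,0],[-4.5,0,0,0,0,0],[-5.5,0,0,0,0,0],[-6,0,0,0,0,0],[-6,0,0,0,0,0],[-6,0,0,0,0,0]],
  ],
)

```text
time_s: 5.35
position: [0.569, 0.3062, 0.2066]
tool_rot: [[-0.002, 0.0, -1.0], [-0.0, -1.0, -0.0], [-1.0, 0.0, 0.002]]
ft_force: [-0.3, -0.1, -1.4]
grip_width: 0.0263
```

Call:
arm_command(
  plan=[
    [[0,1.5,0,0,0,0],[0,3,0,0,0,0],[0,4.5,0,0,0,0],[0,6,0,0,0,0],[0,7.5,-1,0,0,0],[0,9,-2,0,0,0],[0,10.5,-2.2,0,0,0],[0,12,-2.2,0,0,0],[0,12,-2.2,0,0,0],[0,12,-2.2,0,0,0]],
  ],
)

```text
time_s: 6.35
position: [0.6241, 0.0059, 0.2062]
tool_rot: [[-0.003, -0.001, -1.0], [0.001, -1.0, 0.001], [-1.0, -0.001, 0.003]]
ft_force: [-1.1, 0.1, -1.9]
grip_width: 0.0265
```

Run:
```python
from h import *
s=sensors.observe(); print(s['time_s'],np.round(s['position'],4),s['grip_width'])
w=get_image('wrist'); save(w,'w2')
print(proj(w,[.626,-.153,.055]),proj(w,[.626,-.153,.025]),proj(w,[.486,-.175,.014]),blob(w,[.486,-.175,.014]))
```

```text
6.35 [0.6241 0.0059 0.2062] 0.026527529602299774
[459.51902622 192.92925382] [444.99169406 185.19479427] [441.24786829 301.70652382] {'c': array([ 0.4909, -0.1715]), 'dia': 0.0667, 'area': 0.002993228980276097, 'holes': [([0.4913, -0.1733], np.float64(0.0306))]}
```

View pics/w2.png

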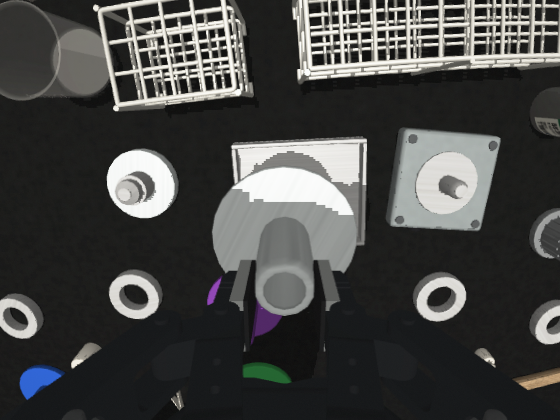

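The hub is held upright, with its flange at about (285,232). The stand's seat is at (445,183) with the spindle tip near (460,188). I'll compute both.

Run:
```python
from h import *
w=get_image('wrist'); s=sensors.observe(); print(np.round(s['position'],4))
for t in(185,200): print('seat',blob(w,[.626,-.153,.025],t))
g=w['img']; 
# hub top edge of flange at z
z=s['position'][2]-.0585+.008
print('flange top pt x',onz(w,285,168,z),onz(w,213,233,z),onz(w,357,234,z))
hsv=cv2.cvtColor(g,cv2.COLOR_RGB2HSV)
u,v=map(int,proj(w,[.626,-.153,.04])); cv2.imwrite('pics/seat.png',cv2.resize(g[v-40:v+40,u-40:u+40,::-1],None,fx=7,fy=7)); print(u,v)
```

```text
[0.6242 0.0073 0.2069]
seat {'c': array([ 0.6278, -0.1546]), 'dia': 0.0638, 'area': 0.003088774804386185, 'holes': [([0.6244, -0.1607], np.float64(0.025))]}
seat {'c': array([ 0.6278, -0.1546]), 'dia': 0.0623, 'area': 0.0029516056953304837, 'holes': [([0.6244, -0.1609], np.float64(0.0262))]}
flange top pt x [0.6668828  0.00629458] [0.62728497 0.04978515] [ 0.62667018 -0.0373344 ]
452 189
```

View pics/seat.png

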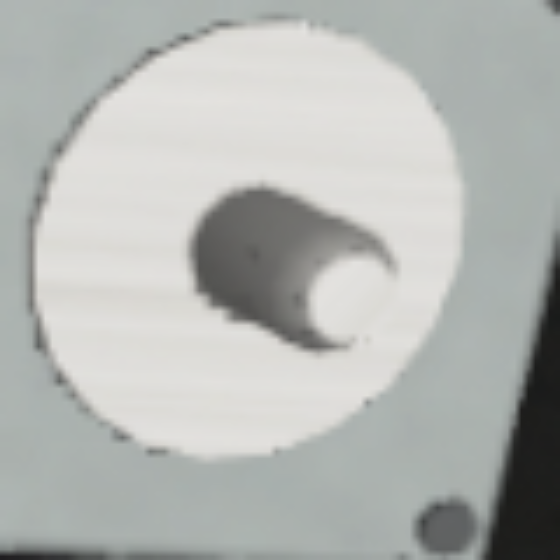

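Call:
arm_command(
  plan=[
    [[0,1.5,-0.13,0,0,0],[0,3,-0.13,0,0,0],[0,4.5,-0.13,0,0,0],[0,5.6,-0.13,0,0,0],[0,6.45,-0.13,0,0,0],[0,6.45,-0.13,0,0,0],[1.5,6.45,-0.13,0,0,0],[3,6.45,-0.13,0,0,0],[3.5,6.45,-0.13,0,0,0],[3.5,6.45,-0.13,0,0,0]],
  ],
)

```text
time_s: 7.45
position: [0.6274, -0.1533, 0.1187]
tool_rot: [[-0.003, 0.002, -1.0], [0.002, -1.0, -0.002], [-1.0, -0.002, 0.003]]
ft_force: [-0.2, 0.2, -2.3]
grip_width: 0.0266
```

Call:
arm_command(
  plan=[
    [[0,0,0,0,0,0],[0.1,0,0,0,0,0],[0.2,0,0,0,0,0],[0.3,0,0,0,0,0],[0.4,0,0,0,0,0],[0.5,0,0,0,0,0],[0.5,0,0,0,0,0],[0.5,0,0,0,0,0]],
  ],
)

```text
time_s: 8.25
position: [0.6278, -0.1549, 0.1076]
tool_rot: [[-0.0, 0.0, -1.0], [0.0, -1.0, -0.0], [-1.0, -0.0, 0.0]]
ft_force: [0.7, 0.1, -1.7]
grip_width: 0.0264
```

Call:
arm_command(
  plan=[
    [[0.2,0,0,0,0,0],[0.4,0,0,0,0,0],[0.6,0,0,0,0,0],[0.8,0,0,0,0,0],[0.88,0,0,0,0,0],[0.93,0,0,0,0,0],[0.96,0,0,0,0,0],[0.96,0,0,0,0,0]],
  ],
)

```text
time_s: 9.05
position: [0.6279, -0.1549, 0.0838]
tool_rot: [[0.0, 0.0, -1.0], [-0.0, -1.0, -0.0], [-1.0, 0.0, -0.0]]
ft_force: [-0.4, -0.2, -1.0]
grip_width: 0.0264
```

Call:
arm_command(
  plan=[
    [[0.05,0,0,0,0,0],[0.05,0,0,0,0,0],[0.05,0,0,0,0,0],[0.05,0,0,0,0,0],[0.05,0,0,0,0,0],[0.05,0,0,0,0,0]],
  ],
  jaw=0,
)

```text
time_s: 9.65
position: [0.6278, -0.1549, 0.0824]
tool_rot: [[0.0, 0.0, -1.0], [-0.0, -1.0, -0.0], [-1.0, 0.0, -0.0]]
ft_force: [0.2, -0.0, 0.3]
grip_width: 0.0857
```

Call:
arm_command(
  plan=[
    [[-1,0,0,0,0,0],[-2.5,0,0,0,0,0],[-4,0,0,0,0,0],[-5,0.3,2,0,0,0],[-5,0.75,4,0,0,0],[-5,0.75,5.5,0,0,0],[-5,0.75,5.5,0,0,0],[-5,0.75,5.5,0,0,0]],
  ],
)

```text
time_s: 10.45
position: [0.4901, -0.1739, 0.208]
tool_rot: [[0.001, -0.001, -1.0], [-0.001, -1.0, 0.001], [-1.0, 0.001, -0.001]]
ft_force: [-0.1, -0.2, 0.7]
grip_width: 0.0853
```

Run:
```python
from h import *
s=sensors.observe(); print(s['time_s'],np.round(s['position'],4),s['grip_width'])
w=get_image('wrist'); save(w,'w3')
print(proj(w,[.4895,-.174,.014]),blob(w,[.4895,-.174,.014]),blob(w,[.6278,-.1546,.033],170))
print('tubetop pred',proj(w,[.6278,-.1546,.094]), 'cap',proj(w,[.564,-.3,.046]),blob(w,[.446,-.336,.014]))
```

```text
10.45 [ 0.4901 -0.1739  0.208 ] 0.08532692425223844
[283.92546028 185.07335446] {'c': array([ 0.4889, -0.1759]), 'dia': 0.0595, 'area': 0.002665169122122446, 'holes': [([0.4895, -0.1755], np.float64(0.034))]} {'c': array([ 0.6189, -0.1575]), 'dia': 0.1146, 'area': 0.006684023125627991, 'holes': [([0.5837, -0.1706], np.float64(0.007)), ([0.6232, -0.1577], np.float64(0.0256)), ([0.6408, -0.1505], np.float64(0.0216))]}
tubetop pred [255.44238203  14.84013247] cap [428.19638271 110.58816413] {'c': array([ 0.4474, -0.3347]), 'dia': 0.0641, 'area': 0.0029048239125955, 'holes': [([0.4472, -0.3342], np.float64(0.0249))]}
```

View pics/w3.png

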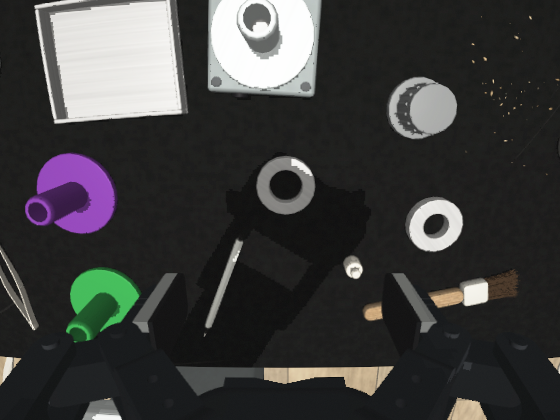

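Run:
```python
from h import *
w=get_image('wrist'); s=sensors.observe(); p=np.array(s['position']); R=np.array(s['tool_rot'])
for f in (0,.006,.012,.019,.025): print(f,[proj(w,p+R@[f,a*.0427,-.011]).round(0).tolist() for a in(-1,1)],[proj(w,p+R@[f,a*.015,-.011]).round(0).tolist() for a in(-1,1)])
print(delta([.4893,-.1755,.03]),p)
```

```text
0 [[191.0, 256.0], [377.0, 256.0]] [[251.0, 256.0], [317.0, 256.0]]
0.006 [[194.0, 251.0], [374.0, 251.0]] [[252.0, 251.0], [316.0, 251.0]]
0.012 [[197.0, 246.0], [371.0, 246.0]] [[253.0, 246.0], [314.0, 246.0]]
0.019 [[200.0, 240.0], [367.0, 240.0]] [[254.0, 240.0], [313.0, 240.0]]
0.025 [[203.0, 236.0], [365.0, 236.0]] [[255.0, 236.0], [312.0, 236.0]]
[7.103 0.059 0.087] [ 0.49129105 -0.17393537  0.20756522]
```

Call:
arm_command(
  plan=[
    [[2,0.06,0.07,0,0,0],[4,0.06,0.07,0,0,0],[5.5,0.06,0.07,0,0,0],[6.3,0.06,0.07,0,0,0],[6.8,0.06,0.07,0,0,0],[7.1,0.06,0.07,0,0,0],[7.3,0.06,0.07,0,0,0],[7.3,0.06,0.07,0,0,0],[7.3,0.06,0.07,0,0,0]],
  ],
)

```text
time_s: 11.45
position: [0.489, -0.1754, 0.0253]
tool_rot: [[0.001, 0.0, -1.0], [-0.001, -1.0, -0.0], [-1.0, 0.001, -0.001]]
ft_force: [-0.3, -0.6, 0.4]
grip_width: 0.0857
```

Call:
arm_command(
  plan=[
    [[0,0,0,0,0,0],[0,0,0,0,0,0],[0,0,0,0,0,0],[0,0,0,0,0,0],[0,0,0,0,0,0],[0,0,0,0,0,0]],
  ],
  jaw=1,
  newtons=50,
)

```text
time_s: 12.05
position: [0.4886, -0.1752, 0.0249]
tool_rot: [[0.0, 0.0, -1.0], [-0.0, -1.0, -0.0], [-1.0, 0.0, -0.0]]
ft_force: [0.5, -0.4, 0.5]
grip_width: 0.0
```

Call:
arm_command(
  plan=[
    [[0,0,0,0,0,0],[0,0,0,0,0,0],[0,0,0,0,0,0],[0,0,0,0,0,0],[0,0,0,0,0,0],[0,0,0,0,0,0]],
  ],
  jaw=0.3,
)

```text
time_s: 12.65
position: [0.4886, -0.1752, 0.0249]
tool_rot: [[-0.0, 0.0, -1.0], [0.0, -1.0, -0.0], [-1.0, -0.0, 0.0]]
ft_force: [1.1, 0.3, -0.2]
grip_width: 0.0597
```

Run:
```python
from h import *
s=sensors.observe(); print(s['time_s'],np.round(s['position'],4),s['grip_width'])
w=get_image('wrist'); save(w,'w4')
sd=get_image('side'); u,v=map(int,proj(sd,[.489,-.175,.02])); print(u,v)
a=cv2.resize(sd['img'][v-50:v+50,u-60:u+60],(504,420),interpolation=cv2.INTER_CUBIC)
cv2.imwrite('pics/w4s.png',cv2.resize(np.hstack([w['img'][100:],cv2.resize(a,(504,320))])[:,:,::-1],None,fx=.74,fy=.74))
```

```text
12.65 [ 0.4886 -0.1752  0.0249] 0.05973710444454472
311 208
```

View pics/w4s.png

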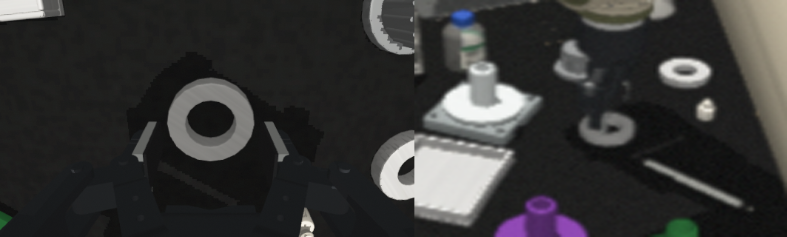

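The wrist view shows the ring untouched at (210,120) of the reduced picture, with the pads passing above it. I'll open, go lower and close only partway.

Call:
arm_command(
  plan=[
    [[0,0,0,0,0,0],[0,0,0,0,0,0],[0,0,0,0,0,0],[0.15,0,0,0,0,0],[0.3,0,0,0,0,0],[0.45,0,0,0,0,0],[0.45,0,0,0,0,0]],
  ],
  jaw=0,
)

```text
time_s: 13.45
position: [0.4883, -0.175, 0.013]
tool_rot: [[-0.001, 0.0, -1.0], [0.001, -1.0, -0.0], [-1.0, -0.001, 0.001]]
ft_force: [0.5, 0.1, 0.1]
grip_width: 0.0853
```

Call:
arm_command(
  plan=[
    [[0,0,0,0,0,0],[0,0,0,0,0,0],[0,0,0,0,0,0],[0,0,0,0,0,0],[0,0,0,0,0,0]],
  ],
  jaw=0.42,
)

```text
time_s: 13.95
position: [0.4886, -0.1752, 0.0137]
tool_rot: [[0.0, 0.0, -1.0], [-0.0, -1.0, -0.0], [-1.0, 0.0, -0.0]]
ft_force: [-0.1, -0.0, -0.2]
grip_width: 0.0498
```

Call:
arm_command(
  plan=[
    [[0,0,0,0,0,0],[0,0,0,0,0,0],[0,0,0,0,0,0],[0,0,0,0,0,0]],
  ],
  jaw=0,
)

```text
time_s: 14.35
position: [0.4886, -0.1752, 0.0136]
tool_rot: [[-0.0, 0.0, -1.0], [0.0, -1.0, -0.0], [-1.0, -0.0, 0.0]]
ft_force: [0.2, -0.3, 0.2]
grip_width: 0.0851
```

Run:
```python
from h import *
s=sensors.observe(); p=np.array(s['position']); print(s['time_s'],np.round(p,4),s['grip_width'])
w=get_image('wrist'); sd=get_image('side')
for t in(70,90): print(blob(w,[.489,-.175,.014],t))
u,v=proj(w,[.489,-.175,.014]); print(u,v,[proj(w,p+[dx,.0427,-f]).round(0).tolist() for f in(0,.012,.025) for dx in(-.011,.011)])
u,v=map(int,proj(sd,[.489,-.175,.02]))
a=cv2.resize(sd['img'][v-35:v+35,u-45:u+45],(540,420),interpolation=cv2.INTER_CUBIC)
cv2.imwrite('pics/w5.png',cv2.resize(np.hstack([w['img'],a])[:,:,::-1],None,fx=.72,fy=.72))
```

```text
14.35 [ 0.4886 -0.1752  0.0136] 0.08510685361619888
{'c': array([ 0.4906, -0.1753]), 'dia': 0.0618, 'area': 0.00279797205056731, 'holes': [([0.4927, -0.1754], np.float64(0.0288))]}
{'c': array([ 0.4906, -0.1752]), 'dia': 0.0616, 'area': 0.002750353555116991, 'holes': [([0.492, -0.1764], np.float64(0.0297))]}
283.5825738779965 278.1382947820192 [[195.0, 298.0], [191.0, 257.0], [201.0, 286.0], [197.0, 246.0], [206.0, 274.0], [203.0, 237.0]]
```

View pics/w5.png

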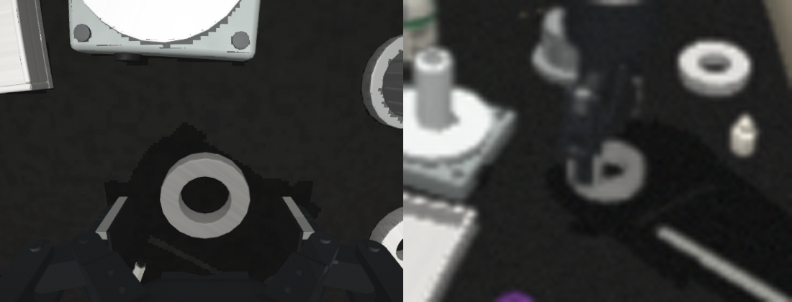

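The ring is unmoved at (205,195). The open fingertips show at about (125,197), which puts them some 30 mm farther back than I assumed. I'll go lower and watch the force.

Call:
arm_command(
  plan=[
    [[0.1,0,-0.04,0,0,0],[0.2,0,-0.04,0,0,0],[0.3,0,-0.04,0,0,0],[0.4,0,-0.04,0,0,0],[0.4,0,-0.04,0,0,0]],
  ],
)

```text
time_s: 14.95
position: [0.4894, -0.1751, 0.0032]
tool_rot: [[-0.001, 0.0, -1.0], [0.0, -1.0, -0.0], [-1.0, -0.0, 0.001]]
ft_force: [0.7, 0.5, 0.7]
grip_width: 0.086
```

Call:
arm_command(
  plan=[
    [[0,0,0,0,0,0],[0,0,0,0,0,0],[0,0,0,0,0,0],[0,0,0,0,0,0],[0,0,0,0,0,0]],
  ],
  jaw=0.45,
)

```text
time_s: 15.45
position: [0.4897, -0.1753, 0.0048]
tool_rot: [[0.001, 0.0, -1.0], [-0.001, -1.0, -0.0], [-1.0, 0.001, -0.001]]
ft_force: [-2.3, 1.6, 12.1]
grip_width: 0.0564
```

Call:
arm_command(
  plan=[
    [[0,0,0,0,0,0],[0,0,0,0,0,0],[0,0,0,0,0,0],[0.1,0,0,0,0,0],[0.2,0,0,0,0,0],[0.2,0,0,0,0,0],[0.2,0,0,0,0,0]],
  ],
  jaw=0,
)

```text
time_s: 16.15
position: [0.4895, -0.1752, -0.0015]
tool_rot: [[-0.0, 0.0, -1.0], [0.0, -1.0, -0.0], [-1.0, -0.0, 0.0]]
ft_force: [0.5, -0.7, 0.4]
grip_width: 0.0855
```

Call:
arm_command(
  plan=[
    [[0,0,0,0,0,0],[0,0,0,0,0,0],[0,0,0,0,0,0],[0,0,0,0,0,0],[0,0,0,0,0,0]],
  ],
  jaw=0.45,
)

```text
time_s: 16.65
position: [0.4896, -0.1753, -0.0005]
tool_rot: [[0.001, 0.001, -1.0], [-0.001, -1.0, -0.001], [-1.0, 0.001, -0.001]]
ft_force: [-3.0, 1.8, 10.2]
grip_width: 0.0582
```

Call:
arm_command(
  plan=[
    [[0,0,0,0,0,0],[0,0,0,0,0,0],[0,0,0,0,0,0],[0.1,0,0,0,0,0],[0.2,0,0,0,0,0],[0.2,0,0,0,0,0],[0.2,0,0,0,0,0]],
  ],
  jaw=0,
)

```text
time_s: 17.35
position: [0.4895, -0.1752, -0.0066]
tool_rot: [[-0.0, 0.0, -1.0], [0.0, -1.0, -0.0], [-1.0, -0.0, 0.0]]
ft_force: [-0.2, -0.4, 0.1]
grip_width: 0.0854
```

Call:
arm_command(
  plan=[
    [[0,0,0,0,0,0],[0,0,0,0,0,0],[0,0,0,0,0,0],[0,0,0,0,0,0],[0,0,0,0,0,0]],
  ],
  jaw=0.45,
)

```text
time_s: 17.85
position: [0.4896, -0.1753, -0.0056]
tool_rot: [[0.001, 0.0, -1.0], [-0.001, -1.0, -0.0], [-1.0, 0.001, -0.001]]
ft_force: [-3.2, 1.1, 9.2]
grip_width: 0.0587
```

Call:
arm_command(
  plan=[
    [[0,0,0,0,0,0],[-0.3,0,0,0,0,0],[-1.3,0,0,0,0,0],[-2.6,0,0,0,0,0],[-4,0,0,0,0,0],[-5,0,0,0,0,0],[-5.5,0,0,0,0,0],[-5.5,0,0,0,0,0]],
  ],
  jaw=0.5,
  newtons=70,
)

```text
time_s: 18.65
position: [0.4901, -0.1755, 0.1329]
tool_rot: [[0.003, 0.0, -1.0], [-0.002, -1.0, -0.0], [-1.0, 0.002, -0.003]]
ft_force: [0.4, 0.2, -1.9]
grip_width: 0.0577
```

Call:
arm_command(
  plan=[
    [[0,-0.2,-1,0,0,0],[0,-0.4,-2,0,0,0],[0,-0.6,-3.2,0,0,0],[0,-0.81,-4.5,0,0,0],[0,-0.81,-5.2,0,0,0],[0,-0.81,-5.53,0,0,0],[0,-0.81,-5.53,0,0,0],[0,-0.81,-5.53,0,0,0],[0,-0.81,-5.53,0,0,0]],
  ],
)

```text
time_s: 19.55
position: [0.627, -0.1551, 0.1311]
tool_rot: [[-0.001, -0.0, -1.0], [0.0, -1.0, 0.0], [-1.0, -0.0, 0.001]]
ft_force: [0.0, -0.6, -1.5]
grip_width: 0.0579
```

Run:
```python
from h import *
s=sensors.observe(); p=np.array(s['position']); print(s['time_s'],np.round(p,4),s['grip_width'])
w=get_image('wrist'); save(w,'w6')
print('tube top',proj(w,[.6278,-.1549,.094]),'ring top',proj(w,p+[0,0,.0056+.014]),proj(w,p+[.03,0,.0056+.014]))
```

```text
19.55 [ 0.627  -0.1551  0.1311] 0.05788761435291805
tube top [283.72409015 245.38771329] ring top [284.00256744 301.65675617] [283.98291096 234.06414161]
```

View pics/w6.png

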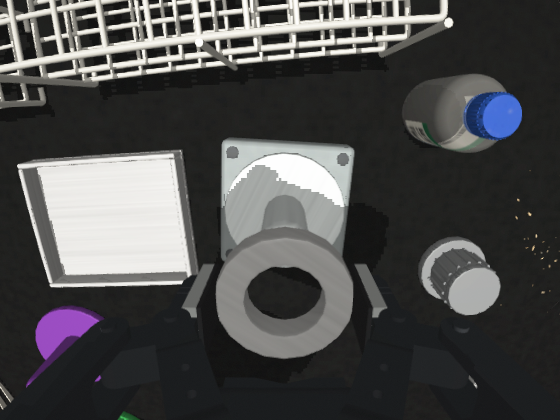

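The ring is held flat at (285,296) and lines up with the hub tube at u≈285. I'll lower it.

Call:
arm_command(
  plan=[
    [[0.7,0,-0.02,0,0,0],[1.3,0,-0.02,0,0,0],[1.5,0,-0.02,0,0,0],[1.7,0,-0.02,0,0,0],[1.9,0,-0.02,0,0,0],[2.1,0,-0.02,0,0,0],[2.3,0,-0.02,0,0,0],[2.3,0,-0.02,0,0,0],[2.3,0,-0.02,0,0,0]],
  ],
)

```text
time_s: 20.5
position: [0.6284, -0.1549, 0.0737]
tool_rot: [[0.0, 0.0, -1.0], [-0.0, -1.0, -0.0], [-1.0, 0.0, -0.0]]
ft_force: [0.4, -0.6, -1.0]
grip_width: 0.0577
```

Call:
arm_command(
  plan=[
    [[0.25,0,0,0,0,0],[0.5,0,0,0,0,0],[0.75,0,0,0,0,0],[1,0,0,0,0,0],[1.15,0,0,0,0,0],[1.15,0,0,0,0,0]],
  ],
)

```text
time_s: 21.1
position: [0.628, -0.1548, 0.0441]
tool_rot: [[-0.001, 0.0, -1.0], [0.001, -1.0, -0.0], [-1.0, -0.001, 0.001]]
ft_force: [-0.1, 0.3, -1.0]
grip_width: 0.0577
```

Call:
arm_command(
  plan=[
    [[0.1,0,0,0,0,0],[0.2,0,0,0,0,0],[0.3,0,0,0,0,0],[0.38,0,0,0,0,0],[0.38,0,0,0,0,0]],
  ],
)

```text
time_s: 21.6
position: [0.6282, -0.1548, 0.035]
tool_rot: [[-0.0, 0.0, -1.0], [0.0, -1.0, -0.0], [-1.0, -0.0, 0.0]]
ft_force: [-1.6, 0.1, -1.4]
grip_width: 0.0578
```

Call:
arm_command(
  plan=[
    [[0.08,0,0,0,0,0],[0.15,0,0,0,0,0],[0.2,0,0,0,0,0],[0.2,0,0,0,0,0]],
  ],
)

```text
time_s: 22.0
position: [0.6282, -0.1549, 0.0301]
tool_rot: [[-0.0, 0.0, -1.0], [0.0, -1.0, -0.0], [-1.0, -0.0, 0.0]]
ft_force: [0.2, -0.4, -1.0]
grip_width: 0.0575
```

Call:
arm_command(
  plan=[
    [[0,0,0,0,0,0],[0,0,0,0,0,0],[0,0,0,0,0,0],[0,0,0,0,0,0],[0,0,0,0,0,0]],
  ],
  jaw=0,
)

```text
time_s: 22.5
position: [0.6284, -0.1549, 0.0305]
tool_rot: [[0.0, 0.0, -1.0], [-0.0, -1.0, -0.0], [-1.0, 0.0, -0.0]]
ft_force: [0.8, 0.6, -0.7]
grip_width: 0.0853
```

Call:
arm_command(
  plan=[
    [[-1,0,0,0,0,0],[-2.5,0,0,0,0,0],[-4,0,0,0,0,0],[-5.5,0,0,0,0,0],[-6.5,0,0,0,0,0],[-7,0,0,0,0,0],[-7,0,0,0,0,0]],
  ],
)

```text
time_s: 23.2
position: [0.6287, -0.155, 0.2066]
tool_rot: [[0.002, 0.0, -1.0], [-0.001, -1.0, -0.0], [-1.0, 0.001, -0.002]]
ft_force: [0.3, -1.0, -0.0]
grip_width: 0.0857
```

Run:
```python
from h import *
s=sensors.observe(); p=np.array(s['position']); print(s['time_s'],np.round(p,4),s['grip_width'])
w=get_image('wrist'); t=get_image('top')
print(blob(w,[.6282,-.1548,.047],190),blob(w,[.6282,-.1548,.047],120))
for n,P in dict(sA=[.4566,.3423,.014],sB=[.4931,.182,.014],sD=[.4474,-.3347,.014]).items(): print(n,blob(t,P,95)['c'])
save(w,'w7')
```

```text
23.2 [ 0.6287 -0.155   0.2066] 0.08566451031422871
{'c': array([ 0.6472, -0.1555]), 'dia': 0.0923, 'area': 0.003687908697163511, 'holes': [([0.6711, -0.1557], np.float64(0.013))]} {'c': array([ 0.6442, -0.1557]), 'dia': 0.1108, 'area': 0.007186412000243614, 'holes': [([0.6124, -0.1632], np.float64(0.0075)), ([0.6158, -0.1515], np.float64(0.0117)), ([0.6305, -0.1435], np.float64(0.0126)), ([0.6315, -0.1655], np.float64(0.0146)), ([0.6543, -0.1432], np.float64(0.0056)), ([0.6688, -0.195], np.float64(0.0074)), ([0.6734, -0.1199], np.float64(0.0069))]}
sA [0.479  0.3278]
sB [0.4901 0.1809]
sD [ 0.4436 -0.3347]
```

View pics/w7.png

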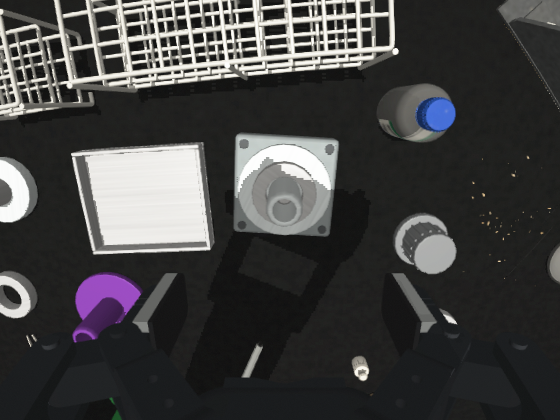

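The first spacer is on the flange, concentric at (285,195). The top view shows that sA has been knocked to about (.482,.328). Next is sB.

Call:
arm_command(
  plan=[
    [[0,-1.5,0.5,0,0,0],[0,-3,1,0,0,0],[0,-4.7,2,0,0,0],[0,-6.4,3,0,0,0],[0,-8,4,0,0,0],[0,-9.7,5,0,0,0],[0,-11.4,5.4,0,0,0],[0,-12.7,5.4,0,0,0],[0,-13.46,5.4,0,0,0],[0,-13.46,5.4,0,0,0]],
  ],
)

```text
time_s: 24.3
position: [0.4922, 0.1834, 0.2037]
tool_rot: [[-0.003, 0.003, -1.0], [-0.0, -1.0, -0.003], [-1.0, 0.0, 0.003]]
ft_force: [-0.4, -0.6, -0.1]
grip_width: 0.085
```

Call:
arm_command(
  plan=[
    [[0,0,0,0,0,0],[0,0,0,0,0,0]],
  ],
)

```text
time_s: 24.5
position: [0.4931, 0.1806, 0.2046]
tool_rot: [[-0.001, -0.001, -1.0], [-0.0, -1.0, 0.001], [-1.0, 0.0, 0.001]]
ft_force: [0.4, -0.6, -0.6]
grip_width: 0.0853
```

Run:
```python
from h import *
s=sensors.observe(); p=np.array(s['position']); print(s['time_s'],np.round(p,4),s['grip_width'])
w=get_image('wrist')
print(blob(w,[.493,.1815,.014])); b=blob(w,[.493,.1815,.014],70); print(b, blob(w,[.482,.328,.014]))
print(delta([*b['c'],-.006]))
```

```text
24.5 [0.4931 0.1806 0.2046] 0.08529873515065435
{'c': array([0.4927, 0.18  ]), 'dia': 0.0591, 'area': 0.0026561208496289623, 'holes': [([0.4923, 0.1796], np.float64(0.0343))]}
{'c': array([0.4926, 0.18  ]), 'dia': 0.0599, 'area': 0.0027222478525408267, 'holes': [([0.493, 0.1798], np.float64(0.0327))]} {'c': array([0.4817, 0.3253]), 'dia': 0.0607, 'area': 0.002782722536046389, 'holes': [([0.4816, 0.3252], np.float64(0.033))]}
[8.435 0.02  0.017]
```

Call:
arm_command(
  plan=[
    [[2,0.02,0.02,0,0,0],[4,0.02,0.02,0,0,0],[6,0.02,0.02,0,0,0],[7,0.02,0.02,0,0,0],[7.8,0.02,0.02,0,0,0],[8.2,0.02,0.02,0,0,0],[8.42,0.02,0.02,0,0,0],[8.42,0.02,0.02,0,0,0],[8.42,0.02,0.02,0,0,0]],
  ],
)

```text
time_s: 25.45
position: [0.4933, 0.181, -0.0043]
tool_rot: [[0.002, 0.0, -1.0], [0.0, -1.0, -0.0], [-1.0, -0.0, -0.002]]
ft_force: [0.3, -0.4, -0.5]
grip_width: 0.0853
```

Call:
arm_command(
  plan=[
    [[0,0,0,0,0,0],[0,0,0,0,0,0],[0,0,0,0,0,0],[0,0,0,0,0,0],[0,0,0,0,0,0]],
  ],
  jaw=0.5,
  newtons=70,
)

```text
time_s: 25.95
position: [0.4931, 0.1811, -0.0036]
tool_rot: [[0.002, 0.0, -1.0], [0.0, -1.0, -0.0], [-1.0, -0.0, -0.002]]
ft_force: [-2.7, -1.8, 13.0]
grip_width: 0.0569
```

Call:
arm_command(
  plan=[
    [[-0.3,0,0,0,0,0],[-1.3,0,0,0,0,0],[-2.6,0,0,0,0,0],[-4,0,0,0,0,0],[-5,0,0,0,0,0],[-5.5,0,0,0,0,0],[-5.5,0,0,0,0,0]],
  ],
)

```text
time_s: 26.65
position: [0.4934, 0.1812, 0.1344]
tool_rot: [[0.004, 0.001, -1.0], [0.001, -1.0, -0.001], [-1.0, -0.001, -0.004]]
ft_force: [0.1, 0.0, -2.2]
grip_width: 0.0565
```

Call:
arm_command(
  plan=[
    [[0,1.5,-0.5,0,0,0],[0,3,-1,0,0,0],[0,4.7,-2,0,0,0],[0,6.4,-3,0,0,0],[0,8,-4,0,0,0],[0,9.7,-5,0,0,0],[0,11.4,-5.4,0,0,0],[0,12.7,-5.4,0,0,0],[0,13.44,-5.4,0,0,0],[0,13.44,-5.4,0,0,0]],
  ],
)

```text
time_s: 27.65
position: [0.6273, -0.1567, 0.1312]
tool_rot: [[-0.002, -0.002, -1.0], [0.001, -1.0, 0.002], [-1.0, -0.001, 0.002]]
ft_force: [0.4, 1.1, -1.5]
grip_width: 0.0564
```

Call:
arm_command(
  plan=[
    [[0,0,0,0,0,0],[0,0,0,0,0,0],[0,0,0,0,0,0]],
  ],
)

```text
time_s: 27.95
position: [0.6278, -0.1535, 0.1325]
tool_rot: [[-0.0, 0.002, -1.0], [0.0, -1.0, -0.002], [-1.0, -0.0, 0.0]]
ft_force: [0.5, 0.2, -0.7]
grip_width: 0.0564
```

Run:
```python
from h import *
s=sensors.observe(); p=np.array(s['position']); print(s['time_s'],np.round(p,4),s['grip_width'])
w=get_image('wrist')
g=w['img']; save(w,'w8')
print(delta([.628,-.1549,.0465]),'ring top',proj(w,p+[0,0,.0036+.014]),proj(w,p+[.03,0,.0036+.014]))
```

```text
27.95 [ 0.6278 -0.1535  0.1325] 0.056441187864322596
[ 3.44   0.049 -0.005] ring top [284.00761613 299.00273124] [284.15896661 232.14132656]
```

View pics/w8.png

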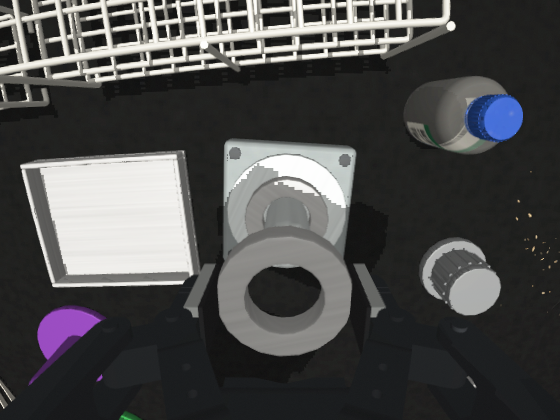

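Same clean alignment: ring at (285,292), tube at u≈287. I'll lower it.

Call:
arm_command(
  plan=[
    [[0.7,0.04,-0.01,0,0,0],[1.2,0.04,-0.01,0,0,0],[1.4,0.04,-0.01,0,0,0],[1.6,0.04,-0.01,0,0,0],[1.8,0.04,-0.01,0,0,0],[2,0.04,-0.01,0,0,0],[2.2,0.04,-0.01,0,0,0],[2.2,0.04,-0.01,0,0,0]],
  ],
)

```text
time_s: 28.8
position: [0.6278, -0.1558, 0.0767]
tool_rot: [[-0.001, 0.0, -1.0], [0.0, -1.0, -0.0], [-1.0, -0.0, 0.001]]
ft_force: [0.5, -0.5, -1.2]
grip_width: 0.0569
```

Call:
arm_command(
  plan=[
    [[0.25,0,0,0,0,0],[0.5,0,0,0,0,0],[0.7,0,0,0,0,0],[0.9,0,0,0,0,0],[1.05,0,0,0,0,0],[1.2,0,0,0,0,0],[1.2,0,0,0,0,0],[1.2,0,0,0,0,0]],
  ],
)

```text
time_s: 29.6
position: [0.6281, -0.1559, 0.0474]
tool_rot: [[0.0, 0.0, -1.0], [-0.0, -1.0, -0.0], [-1.0, 0.0, -0.0]]
ft_force: [0.8, 0.5, -2.7]
grip_width: 0.0568
```

Call:
arm_command(
  plan=[
    [[0,0,0,0,0,0],[0,0,0,0,0,0],[0,0,0,0,0,0],[0,0,0,0,0,0],[0,0,0,0,0,0]],
  ],
  jaw=0,
)

```text
time_s: 30.1
position: [0.6281, -0.1559, 0.0475]
tool_rot: [[0.0, 0.0, -1.0], [-0.0, -1.0, -0.0], [-1.0, 0.0, -0.0]]
ft_force: [-0.3, -0.7, -0.5]
grip_width: 0.0855
```

Call:
arm_command(
  plan=[
    [[-1,0,0,0,0,0],[-2.5,0,0,0,0,0],[-4,0,0,0,0,0],[-5.5,0,0,0,0,0],[-6.4,-1,1,0,0,0],[-6.4,-3,2,0,0,0],[-6.4,-4.7,3,0,0,0],[-6.4,-6.4,4,0,0,0],[-6.4,-8,5,0,0,0],[-6.4,-9.25,5.8,0,0,0]],
  ],
)

```text
time_s: 31.1
position: [0.4812, 0.0773, 0.2076]
tool_rot: [[0.0, 0.001, -1.0], [0.0, -1.0, -0.001], [-1.0, -0.0, -0.0]]
ft_force: [0.2, -0.1, -0.1]
grip_width: 0.0852
```

Call:
arm_command(
  plan=[
    [[0,-1.5,0,0,0,0],[0,-3,0,0,0,0],[0,-4.5,0,0,0,0],[0,-6,0,0,0,0],[0,-7.5,0,0,0,0],[0,-9,0,0,0,0],[0,-10,0,0,0,0],[0,-10,0,0,0,0],[0,-10,0,0,0,0],[0,-10,0,0,0,0]],
  ],
)

```text
time_s: 32.1
position: [0.483, 0.3244, 0.2074]
tool_rot: [[-0.0, -0.001, -1.0], [-0.0, -1.0, 0.001], [-1.0, 0.0, 0.0]]
ft_force: [-0.3, 0.5, 0.4]
grip_width: 0.0855
```

Run:
```python
from h import *
s=sensors.observe(); p=np.array(s['position']); print(s['time_s'],np.round(p,4),s['grip_width'])
w=get_image('wrist')
b=blob(w,[.4817,.3253,.014],70); print(b)
print(delta([*b['c'],-.006]))
```

```text
32.1 [0.483  0.3244 0.2074] 0.08552656484132874
{'c': array([0.4818, 0.3269]), 'dia': 0.0601, 'area': 0.0027301287479359893, 'holes': [([0.482, 0.3265], np.float64(0.0327))]}
[ 8.541 -0.106  0.052]
```

Call:
arm_command(
  plan=[
    [[2,-0.08,0.05,0,0,0],[4,-0.08,0.05,0,0,0],[6,-0.08,0.05,0,0,0],[7,-0.08,0.05,0,0,0],[7.8,-0.08,0.05,0,0,0],[8.2,-0.08,0.05,0,0,0],[8.54,-0.08,0.05,0,0,0],[8.54,-0.08,0.05,0,0,0],[8.54,-0.08,0.05,0,0,0]],
  ],
)

```text
time_s: 33.05
position: [0.4822, 0.3274, -0.0053]
tool_rot: [[0.001, 0.0, -1.0], [0.001, -1.0, -0.0], [-1.0, -0.001, -0.001]]
ft_force: [-0.1, 0.4, -0.1]
grip_width: 0.0853
```

Call:
arm_command(
  plan=[
    [[0,0,0,0,0,0],[0,0,0,0,0,0],[0,0,0,0,0,0],[0,0,0,0,0,0],[0,0,0,0,0,0]],
  ],
  jaw=0.5,
  newtons=70,
)

```text
time_s: 33.55
position: [0.482, 0.3275, -0.0046]
tool_rot: [[0.002, 0.001, -1.0], [0.001, -1.0, -0.001], [-1.0, -0.001, -0.002]]
ft_force: [-2.3, -0.4, 9.3]
grip_width: 0.0565
```

Call:
arm_command(
  plan=[
    [[-0.3,0,0,0,0,0],[-1.3,0,0,0,0,0],[-2.6,0,0,0,0,0],[-4,0,0,0,0,0],[-5,0,0,0,0,0],[-5.6,0,0,0,0,0],[-5.6,0,0,0,0,0],[-5.6,0,0,0,0,0]],
  ],
)

```text
time_s: 34.35
position: [0.4813, 0.3272, 0.1335]
tool_rot: [[-0.001, 0.0, -1.0], [-0.0, -1.0, -0.0], [-1.0, 0.0, 0.001]]
ft_force: [0.4, 0.3, -2.0]
grip_width: 0.0568
```

Call:
arm_command(
  plan=[
    [[0,1.5,0,0,0,0],[0,3,-0.5,0,0,0],[0,4.7,-1.3,0,0,0],[0,6.4,-2.1,0,0,0],[0,8,-3,0,0,0],[0,9.5,-4,0,0,0],[0,11,-5,0,0,0],[0,12.2,-5.85,0,0,0],[0,12.2,-5.85,0,0,0]],
  ],
)

```text
time_s: 35.25
position: [0.6295, 0.0182, 0.1317]
tool_rot: [[-0.002, -0.004, -1.0], [-0.001, -1.0, 0.004], [-1.0, 0.001, 0.002]]
ft_force: [-1.3, 1.3, -2.0]
grip_width: 0.0563
```

Call:
arm_command(
  plan=[
    [[0,1.4,0,0,0,0],[0,2.8,0,0,0,0],[0,4.2,0,0,0,0],[0,5.6,0,0,0,0],[0,6.6,0,0,0,0],[0,7.1,0,0,0,0],[0,7.1,0,0,0,0],[0,7.1,0,0,0,0],[0,7.1,0,0,0,0],[0,7.1,0,0,0,0]],
  ],
)

```text
time_s: 36.25
position: [0.6281, -0.1539, 0.1339]
tool_rot: [[-0.0, 0.002, -1.0], [0.0, -1.0, -0.002], [-1.0, -0.0, 0.0]]
ft_force: [-0.6, 0.1, -1.2]
grip_width: 0.0565
```

Run:
```python
from h import *
s=sensors.observe(); p=np.array(s['position']); print(s['time_s'],np.round(p,4),s['grip_width'])
print(delta([.628,-.1551,.0594]))
w=get_image('wrist'); t=get_image('top')
b=blob(w,[*p[:2],p[2]+.0186],70); print(b)
for n,P in dict(sD=[.4474,-.3347,.014],cap=[.5645,-.299,.03]).items(): print(n,blob(t,P,95))
```

```text
36.25 [ 0.6281 -0.1539  0.1339] 0.05654893812483417
[2.98  0.05  0.005]
{'c': array([ 0.6484, -0.1532]), 'dia': 0.0989, 'area': 0.0046726298661163845, 'holes': [([0.6324, -0.154], np.float64(0.0276))]}
sD {'c': array([ 0.4436, -0.3347]), 'dia': 0.0651, 'area': 0.0030968142521321518, 'holes': [([0.4436, -0.3346], np.float64(0.0236))]}
cap {'c': array([ 0.5623, -0.3001]), 'dia': 0.0607, 'area': 0.0026145607003789095, 'holes': []}
```

Call:
arm_command(
  plan=[
    [[0.6,0.04,0,0,0,0],[1.1,0.04,0,0,0,0],[1.4,0.04,0,0,0,0],[1.6,0.04,0,0,0,0],[1.8,0.04,0,0,0,0],[2,0.04,0,0,0,0],[2.2,0.04,0,0,0,0],[2.2,0.04,0,0,0,0]],
  ],
)

```text
time_s: 37.15
position: [0.6278, -0.156, 0.0782]
tool_rot: [[-0.001, 0.0, -1.0], [0.0, -1.0, -0.0], [-1.0, -0.0, 0.001]]
ft_force: [0.4, -0.6, -0.4]
grip_width: 0.0562
```

Call:
arm_command(
  plan=[
    [[0.2,0,0,0,0,0],[0.4,0,0,0,0,0],[0.6,0,0,0,0,0],[0.7,0,0,0,0,0],[0.77,0,0,0,0,0],[0.77,0,0,0,0,0]],
  ],
)

```text
time_s: 37.75
position: [0.628, -0.1561, 0.0594]
tool_rot: [[-0.0, 0.0, -1.0], [0.0, -1.0, -0.0], [-1.0, -0.0, 0.0]]
ft_force: [0.1, -0.0, -1.2]
grip_width: 0.0566
```

Call:
arm_command(
  plan=[
    [[0,0,0,0,0,0],[0,0,0,0,0,0],[0,0,0,0,0,0],[0,0,0,0,0,0],[0,0,0,0,0,0]],
  ],
  jaw=0,
)

```text
time_s: 38.25
position: [0.6281, -0.1562, 0.0597]
tool_rot: [[0.0, 0.0, -1.0], [-0.0, -1.0, -0.0], [-1.0, 0.0, -0.0]]
ft_force: [-0.7, 0.1, -0.2]
grip_width: 0.0854
```

Call:
arm_command(
  plan=[
    [[-1,0,0,0,0,0],[-2.5,0,0,0,0,0],[-4,0,0,0,0,0],[-5.5,0,0,0,0,0],[-5.9,1,1.2,0,0,0],[-5.9,2.2,2.4,0,0,0],[-5.9,3.4,3.6,0,0,0],[-5.9,4.6,4.8,0,0,0],[-5.9,5.8,6,0,0,0],[-5.9,7.15,7.24,0,0,0]],
  ],
)

```text
time_s: 39.25
position: [0.4459, -0.3357, 0.2074]
tool_rot: [[0.0, 0.001, -1.0], [-0.0, -1.0, -0.001], [-1.0, 0.0, -0.0]]
ft_force: [1.0, 0.4, -0.7]
grip_width: 0.0854
```

Call:
arm_command(
  plan=[
    [[0,0,0,0,0,0],[0,0,0,0,0,0]],
  ],
)

```text
time_s: 39.45
position: [0.4467, -0.3355, 0.2072]
tool_rot: [[0.0, -0.002, -1.0], [0.0, -1.0, 0.002], [-1.0, -0.0, -0.0]]
ft_force: [-0.2, -0.1, 0.0]
grip_width: 0.0854
```

Run:
```python
from h import *
s=sensors.observe(); p=np.array(s['position']); print(s['time_s'],np.round(p,4),s['grip_width'])
w=get_image('wrist'); sd=get_image('side')
b=blob(w,[.4474,-.3347,.014],70); print(b)
print(delta([*b['c'],-.006]))
u,v=map(int,proj(sd,[.628,-.155,.05])); a=cv2.resize(sd['img'][v-45:v+45,u-45:u+45],(420,420),interpolation=cv2.INTER_CUBIC)
cv2.imwrite('pics/w9.png',cv2.resize(np.hstack([w['img'],a])[:,:,::-1],None,fx=.8,fy=.8))
```

```text
39.45 [ 0.4467 -0.3355  0.2072] 0.08535169780331406
{'c': array([ 0.4459, -0.3363]), 'dia': 0.0612, 'area': 0.002823767019365153, 'holes': [([0.4468, -0.3367], np.float64(0.0257))]}
[8.527 0.08  0.072]
```

View pics/w9.png

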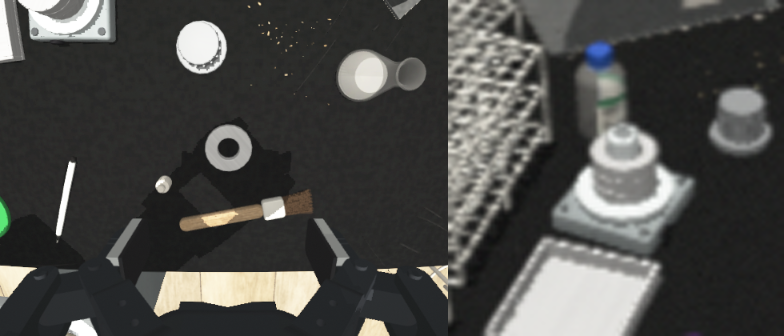

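The stack looks right: three rings flat on the seated hub. sD has the small bore (26 mm measured), so it is the reject. I'll pick it up.

Call:
arm_command(
  plan=[
    [[2,0.06,0.05,0,0,0],[4,0.06,0.05,0,0,0],[6,0.06,0.05,0,0,0],[7,0.06,0.05,0,0,0],[7.8,0.06,0.05,0,0,0],[8.2,0.06,0.05,0,0,0],[8.53,0.06,0.05,0,0,0],[8.53,0.06,0.05,0,0,0],[8.53,0.06,0.05,0,0,0]],
  ],
)

```text
time_s: 40.45
position: [0.4464, -0.3366, -0.0053]
tool_rot: [[0.001, 0.001, -1.0], [-0.001, -1.0, -0.001], [-1.0, 0.001, -0.001]]
ft_force: [-0.4, 0.6, 0.5]
grip_width: 0.0853
```

Call:
arm_command(
  plan=[
    [[0,0,0,0,0,0],[0,0,0,0,0,0],[0,0,0,0,0,0],[0,0,0,0,0,0],[0,0,0,0,0,0]],
  ],
  jaw=0.5,
  newtons=70,
)

```text
time_s: 40.95
position: [0.4461, -0.3367, -0.0046]
tool_rot: [[0.001, 0.0, -1.0], [-0.001, -1.0, -0.0], [-1.0, 0.001, -0.001]]
ft_force: [-1.8, 2.6, 10.7]
grip_width: 0.0569
```

Call:
arm_command(
  plan=[
    [[-0.3,0,0,0,0,0],[-1.3,0,0,0,0,0],[-2.6,0,0,0,0,0],[-4,0,0,0,0,0],[-5.5,0,0,0,0,0],[-7,0,0,0,0,0],[-7.5,0,0,0,0,0],[-7.5,0,0,0,0,0]],
  ],
)

```text
time_s: 41.75
position: [0.4463, -0.3369, 0.1837]
tool_rot: [[0.003, 0.0, -1.0], [-0.003, -1.0, -0.0], [-1.0, 0.003, -0.003]]
ft_force: [0.3, 0.1, -1.4]
grip_width: 0.0562
```

Call:
arm_command(
  plan=[
    [[0,-1.5,0,0,0,0],[0,-3,0,0,0,0],[0,-4.7,-0.5,0,0,0],[0,-6.4,-1,0,0,0],[0,-8,-2,0,0,0],[0,-9.5,-3,0,0,0],[0,-11,-4,0,0,0],[0,-12,-5,0,0,0],[0,-12.6,-5,0,0,0],[0,-12.6,-5,0,0,0]],
  ],
)

```text
time_s: 42.75
position: [0.5701, -0.0197, 0.18]
tool_rot: [[-0.003, 0.003, -1.0], [0.001, -1.0, -0.003], [-1.0, -0.001, 0.003]]
ft_force: [-0.5, -0.4, -1.5]
grip_width: 0.0566
```

Run:
```python
from h import *
s=sensors.observe(); p=np.array(s['position']); print(s['time_s'],np.round(p,4),s['grip_width'])
w=get_image('wrist')
g=w['img'].min(2); m=(g>110).astype('uint8'); u,v=proj(w,[.6125,-.009,.022]); print(u,v)
cs,_=cv2.findContours(m,cv2.RETR_EXTERNAL,cv2.CHAIN_APPROX_NONE)
for c in cs:
    if cv2.contourArea(c)>4000:
        q=np.array([onz(w,*a,.022) for a in cv2.convexHull(c)[:,0].astype(float)],np.float32); print(cv2.minAreaRect(q))
save(w,'w10')
```

```text
42.75 [ 0.5701 -0.0197  0.18  ] 0.05657442345038174
272.026922386334 145.5713008775041
((0.45798125863075256, -0.02004966139793396), (0.13803739845752716, 0.13461758196353912), 0.17163798213005066)
((0.6247325539588928, 0.14818578958511353), (0.06834477186203003, 0.06896589696407318), 83.33213806152344)
((0.6128668189048767, -0.010219007730484009), (0.10891684889793396, 0.12842698395252228), 2.974156379699707)
((0.6273057460784912, -0.16241171956062317), (0.11522425711154938, 0.09717534482479095), 86.58592987060547)
```

Call:
arm_command(
  plan=[
    [[0,-0.47,-1.66,0,0,0],[1.5,-0.47,-1.66,0,0,0],[3,-0.47,-1.66,0,0,0],[4.5,-0.47,-1.66,0,0,0],[5.5,-0.47,-1.66,0,0,0],[6.2,-0.47,-1.66,0,0,0],[6.8,-0.47,-1.66,0,0,0],[7,-0.47,-1.66,0,0,0],[7,-0.47,-1.66,0,0,0],[7,-0.47,-1.66,0,0,0]],
  ],
)

```text
time_s: 43.8
position: [0.6124, -0.0103, 0.0071]
tool_rot: [[0.001, -0.0, -1.0], [-0.0, -1.0, 0.0], [-1.0, 0.0, -0.001]]
ft_force: [-0.6, 0.6, -1.1]
grip_width: 0.0567
```

Call:
arm_command(
  plan=[
    [[0.1,0,0,0,0,0],[0.2,0,0,0,0,0],[0.2,0,0,0,0,0],[0.2,0,0,0,0,0]],
  ],
)

```text
time_s: 44.2
position: [0.6123, -0.0096, 0.0015]
tool_rot: [[0.0, 0.0, -1.0], [-0.0, -1.0, -0.0], [-1.0, 0.0, -0.0]]
ft_force: [0.3, 0.2, -0.8]
grip_width: 0.0567
```

Call:
arm_command(
  plan=[
    [[0,0,0,0,0,0],[0,0,0,0,0,0],[0,0,0,0,0,0],[0,0,0,0,0,0],[0,0,0,0,0,0]],
  ],
  jaw=0.16,
)

```text
time_s: 44.7
position: [0.6123, -0.0096, 0.0014]
tool_rot: [[0.0, 0.0, -1.0], [-0.0, -1.0, -0.0], [-1.0, 0.0, -0.0]]
ft_force: [0.0, 0.1, -0.1]
grip_width: 0.0715
```

Call:
arm_command(
  plan=[
    [[-1,0,0,0,0,0],[-2.5,0,0,0,0,0],[-4,0,0,0,0,0],[-6,0,0,0,0,0],[-8,1,0,0,0,0],[-9,2.5,0,0,0,0],[-9,4,0.5,0,0,0],[-9,6,1,0,0,0],[-9,8,1.9,0,0,0],[-9,8,1.9,0,0,0]],
  ],
  jaw=0.16,
)

```text
time_s: 45.7
position: [0.5629, -0.2142, 0.2262]
tool_rot: [[-0.001, -0.005, -1.0], [-0.001, -1.0, 0.005], [-1.0, 0.001, 0.001]]
ft_force: [-0.0, 0.1, -0.1]
grip_width: 0.0715
```

Call:
arm_command(
  plan=[
    [[0,1.5,0,0,0,0],[0,3,0,0,0,0],[0,3.6,0,0,0,0],[0,3.6,0,0,0,0],[0,3.6,0,0,0,0],[0,3.6,0,0,0,0]],
  ],
  jaw=0,
)

```text
time_s: 46.3
position: [0.5652, -0.298, 0.2266]
tool_rot: [[0.0, 0.002, -1.0], [0.0, -1.0, -0.002], [-1.0, -0.0, -0.0]]
ft_force: [0.3, 0.6, 0.0]
grip_width: 0.0852
```

Run:
```python
from h import *
s=sensors.observe(); p=np.array(s['position']); print(s['time_s'],np.round(p,4),s['grip_width'])
w=get_image('wrist'); t=get_image('top')
print('cap rim',blob(w,[.5645,-.299,.01],60),'cap',blob(w,[.5645,-.299,.01],90), 'top of grip pred px',proj(w,[.5645,-.299,.046]))
u,v=map(int,proj(t,[.613,-.01,.01])); a=cv2.resize(t['img'][v-35:v+35,u-35:u+85],(720,420),interpolation=cv2.INTER_CUBIC)
cv2.imwrite('pics/w11.png',cv2.resize(np.hstack([w['img'],a])[:,:,::-1],None,fx=.62,fy=.62))
```

```text
46.3 [ 0.5652 -0.298   0.2266] 0.08515159009626792
cap rim {'c': array([ 0.5653, -0.3059]), 'dia': 0.0629, 'area': 0.002818597874878037, 'holes': []} cap {'c': array([ 0.5656, -0.3054]), 'dia': 0.0608, 'area': 0.0026451606699184893, 'holes': [([0.5791, -0.2982], np.float64(0.0184))]} top of grip pred px [285.03890933 188.06134341]
```

View pics/w11.png

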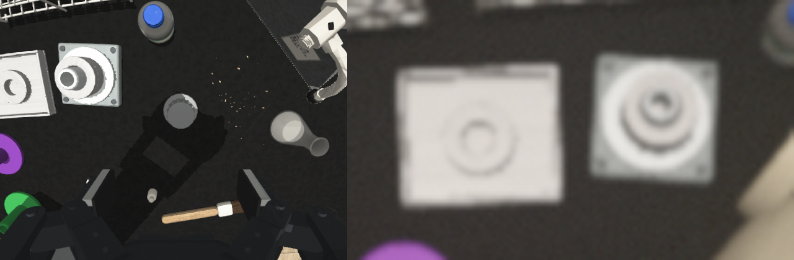

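The reject lies flat in the middle of the tray at (480,140) in the right half, and the stack is concentric. The cap is below the gripper at (180,110). I'll grasp it.

Run:
```python
from h import *
p=np.array(sensors.observe()['position']); w=get_image('wrist'); g=w['img']
u,v=map(int,proj(w,[.5645,-.302,.03])); c=g[v-50:v+50,u-60:u+60]
cv2.imwrite('pics/cap.png',cv2.resize(c[:,:,::-1],None,fx=6,fy=6,interpolation=cv2.INTER_CUBIC)); print(u-60,v-50)
for y in(-.298,-.302,-.306): print(y,proj(w,[.5645,y,.046]).round(1),proj(w,[.5645,y,.01]).round(1))
print(p,delta([.565,-.302,.013]))
```

```text
227 134
-0.298 [283.7 188. ] [283.7 180.1]
-0.302 [287.8 188.1] [287.4 180.1]
-0.306 [291.9 188.1] [291.2 180.1]
[ 0.56514055 -0.29831432  0.22671722] [8.547e+00 1.380e-01 6.000e-03]
```

View pics/cap.png

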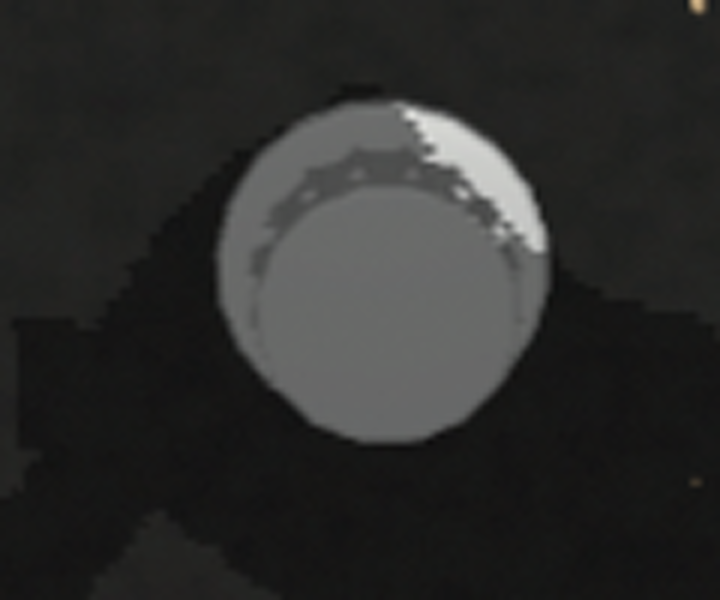

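The cap's top centre is at pixel (292,186), which puts the cap at about (.566,-.306).

Call:
arm_command(
  plan=[
    [[0,0.29,-0.05,0,0,0],[2,0.29,-0.05,0,0,0],[4,0.29,-0.05,0,0,0],[6,0.29,-0.05,0,0,0],[7,0.29,-0.05,0,0,0],[7.8,0.29,-0.05,0,0,0],[8.3,0.29,-0.05,0,0,0],[8.55,0.29,-0.05,0,0,0],[8.55,0.29,-0.05,0,0,0]],
  ],
)

```text
time_s: 47.35
position: [0.5662, -0.307, 0.0125]
tool_rot: [[-0.0, 0.0, -1.0], [0.0, -1.0, -0.0], [-1.0, -0.0, 0.0]]
ft_force: [0.5, -0.1, 0.8]
grip_width: 0.0857
```

Call:
arm_command(
  plan=[
    [[0,0,0,0,0,0],[0,0,0,0,0,0],[0,0,0,0,0,0],[0,0,0,0,0,0],[0,0,0,0,0,0],[0,0,0,0,0,0]],
  ],
  jaw=0.7,
  newtons=50,
)

```text
time_s: 47.95
position: [0.5665, -0.3071, 0.0138]
tool_rot: [[0.001, 0.0, -1.0], [-0.001, -1.0, -0.0], [-1.0, 0.001, -0.001]]
ft_force: [-1.0, 1.3, 4.7]
grip_width: 0.0431
```

Call:
arm_command(
  plan=[
    [[-0.3,0,0,0,0,0],[-1.3,0,0,0,0,0],[-2.6,0,0,0,0,0],[-4,0,0,0,0,0],[-5,0,0,0,0,0],[-5.6,0,0,0,0,0],[-5.6,0,0,0,0,0],[-5.6,0,0,0,0,0]],
  ],
)

```text
time_s: 48.75
position: [0.5659, -0.3067, 0.1522]
tool_rot: [[-0.001, 0.0, -1.0], [0.0, -1.0, -0.0], [-1.0, -0.0, 0.001]]
ft_force: [-0.2, -0.1, -1.9]
grip_width: 0.0426
```

Call:
arm_command(
  plan=[
    [[0,-1,-0.5,0,0,0],[0,-2.2,-1,0,0,0],[0,-3.5,-1.5,0,0,0],[0,-4.7,-2,0,0,0],[0,-5.6,-2.47,0,0,0],[0,-6.06,-2.47,0,0,0],[0,-6.06,-2.47,0,0,0],[0,-6.06,-2.47,0,0,0],[0,-6.06,-2.47,0,0,0]],
  ],
)

```text
time_s: 49.65
position: [0.6274, -0.1567, 0.1524]
tool_rot: [[-0.0, -0.001, -1.0], [-0.0, -1.0, 0.001], [-1.0, 0.0, 0.0]]
ft_force: [-0.5, -0.5, 0.1]
grip_width: 0.043
```

Run:
```python
from h import *
s=sensors.observe(); p=np.array(s['position']); print(s['time_s'],np.round(p,4),s['grip_width'],delta([.628,-.1553,.093]))
```

```text
49.65 [ 0.6274 -0.1567  0.1524] 0.04301894275303554 [ 2.375 -0.056 -0.027]
```

Call:
arm_command(
  plan=[
    [[0.5,-0.05,-0.02,0,0,0],[1,-0.05,-0.02,0,0,0],[1.4,-0.05,-0.02,0,0,0],[1.6,-0.05,-0.02,0,0,0],[1.8,-0.05,-0.02,0,0,0],[2,-0.05,-0.02,0,0,0],[2,-0.05,-0.02,0,0,0],[2,-0.05,-0.02,0,0,0]],
  ],
)

```text
time_s: 50.45
position: [0.6284, -0.1542, 0.1028]
tool_rot: [[0.0, 0.0, -1.0], [-0.0, -1.0, -0.0], [-1.0, 0.0, -0.0]]
ft_force: [0.9, 0.7, -0.9]
grip_width: 0.0433
```

Call:
arm_command(
  plan=[
    [[0.15,0,0,0,0,0],[0.25,0,0,0,0,0],[0.35,0,0,0,0,0],[0.4,0,0,0,0,0],[0.4,0,0,0,0,0]],
  ],
)

```text
time_s: 50.95
position: [0.6282, -0.1541, 0.0924]
tool_rot: [[-0.0, 0.0, -1.0], [0.0, -1.0, -0.0], [-1.0, -0.0, 0.0]]
ft_force: [1.5, -0.2, -1.1]
grip_width: 0.0427
```

Call:
arm_command(
  plan=[
    [[0.05,0,0,0,0,0],[0.1,0,0,0,0,0],[0.1,0,0,0,0,0]],
  ],
)

```text
time_s: 51.25
position: [0.6282, -0.1541, 0.0899]
tool_rot: [[-0.0, 0.0, -1.0], [0.0, -1.0, -0.0], [-1.0, -0.0, 0.0]]
ft_force: [0.3, 0.3, -0.8]
grip_width: 0.0428
```

Call:
arm_command(
  plan=[
    [[0,0,0,0,0,0],[0,0,0,0,0,0],[0,0,0,0,0,0],[0,0,0,0,0,0],[0,0,0,0,0,0],[0,0,0,0,0,0]],
  ],
  jaw=0,
)

```text
time_s: 51.85
position: [0.6283, -0.1541, 0.0901]
tool_rot: [[0.0, 0.0, -1.0], [-0.0, -1.0, -0.0], [-1.0, 0.0, -0.0]]
ft_force: [0.1, -0.0, -0.4]
grip_width: 0.0853
```

Call:
arm_command(
  plan=[
    [[-1,0,0,0,0,0],[-2.5,0,0,0,0,0],[-4,0,0,0,0,0],[-5.5,0,1,0,0,0],[-6,0,2.5,0,0,0],[-6,0,4,0,0,0],[-6,0,5,0,0,0],[-6,0,5,0,0,0],[-6,0,5,0,0,0]],
  ],
)

```text
time_s: 52.75
position: [0.5035, -0.1543, 0.2406]
tool_rot: [[0.001, -0.0, -1.0], [-0.0, -1.0, 0.0], [-1.0, 0.0, -0.001]]
ft_force: [0.6, -0.1, -0.5]
grip_width: 0.0854
```

Run:
```python
from h import *
s=sensors.observe(); p=np.array(s['position']); print(s['time_s'],np.round(p,4))
w=get_image('wrist'); sd=get_image('side'); t=get_image('top')
u,v=map(int,proj(sd,[.628,-.1,.06])); a=cv2.resize(sd['img'][v-60:v+60,u-70:u+70],(490,420),interpolation=cv2.INTER_CUBIC)
cv2.imwrite('pics/end.png',cv2.resize(np.hstack([w['img'],a])[:,:,::-1],None,fx=.75,fy=.75))
print('cap top pred',proj(w,[.628,-.155,.121])*.75,'side: cap top,rim pred in crop',[((proj(sd,[.628,-.155,z])-[u-70,v-60])*3.5*.75+[420,0]).round() for z in(.121,.085,.075)])
```

```text
52.75 [ 0.5035 -0.1543  0.2406]
cap top pred [213.60959842  27.33177528] side: cap top,rim pred in crop [array([620.,  95.]), array([620., 118.]), array([621., 124.])]
```

View pics/end.png

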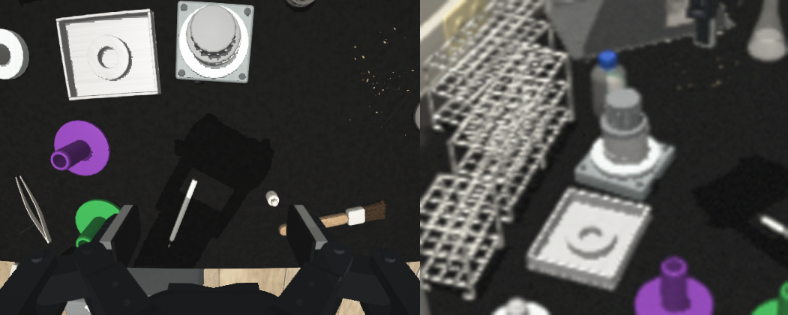

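The cap sits upright on the stack, with its top at (624,95) against a predicted (620,95). The reject is flat in the tray and the flask is still standing. I'll hand in.

```bash
python3 -c "
from h import *
print(workorder.close_job())"
```

```text
the job is handed in; nothing more can be done
None
```

The spindle is built up and handed in at about 53 s. I seated the hub, stacked the three good spacers on it, laid the reject in the tray and put the cap on last.

- **Sorting the spacers:** I judged the bores by eye from the wrist camera, not on the gauge. Three measured about 33–34 mm (good) and the fourth about 26 mm (tight).
- **Final pictures:** The cap stands upright on the stack at its predicted height and the reject lies flat near the middle of the tray. The gripper is clear of everything. The flask was upright in the last side view. The beaker was out of that picture and I did not check it again, but the arm never worked near it.
- **What disagreed:** The fingertips stood about 30 mm farther back than I had worked out from the description. My first two tries at a spacer closed above it without touching it, and I found the right depth by going down in steps. The measured opening also read 2–4 mm less than the true size of whatever was held.
- **Disturbance:** One good spacer was knocked about 3 cm aside during the run. I found it again in the top view before picking it up.
- **Not measured:** I checked the final centring and tilt of the stack only by eye. The hand-in gave no verdict.

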